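# Wedge the spring clip off the piston rod

### The arm

A 6-joint arm with a two-finger parallel gripper is mounted at the origin on the work surface. World frame = base frame: x ahead of the robot, y to its left, z up, the work surface at z = 0. Lengths are in m, angles in rad, forces in N, time in s.
With the tool pointing down it reaches from about 0.35 to 0.975 m from the base axis. Payload 7.1 kg.
Tool frame: the origin (TCP) lies at the very end of the fingers, on their centre line; the grasp point (between the pads) lies 19 mm behind it (env.grip_point_offset is the distance from the TCP to the grasp point, in m); z points along the fingers, y is the line along which they close (so a half turn about z gives the same grasp; the last joint's range is limited). The gripper opens to 88 mm and grips with 3 to 60 N. Pads are 20 mm wide; open, the fingers measure 115 mm over their backs; the gripper's body (75 mm by 178 mm) begins 61 mm behind the grasp point.
Start: joints at [1.31, 0.423, 1.63, -0, 1.089, -0.019], TCP at [0.15, 0.607, 0.223] pointing down, gripper open.
Joint ranges: [-3, 3], [-0.9, 2.11], [0.09, 2.58], [-1.31, 4.45], [0.11, 2.69], [-2.54, 2.54]. Speed limits (rad/s): [2.39, 2.39, 3.01, 3.14, 3.14, 3.14].

### API

Orientations are given as [roll, pitch, yaw] about the fixed x, y, z axes, in that order (R = Rz(yaw) Ry(pitch) Rx(roll)).
In Python, from workcell import sensors, camera, order, env gives the robot as it stands.
- The arm moves only by the tool servo_tool, never from a script. Its argument "moves" is a list of rows, each a list of 5 numbers: the shift along the world's x, y, z in mm, then the turn about the world's z in rad, then the finger opening in mm, from 0 to 87.8. A call has 1 to 20 rows; each row shifts and turns the commanded pose from where the row before left it; what a row does not reach is not made up. A row lasts 1/12 s, in which the tool goes at most 41.7 mm and 7.16 degrees, less where a joint would pass 70% of its speed; a pose out of reach is approached as far as the arm can. A call is refused whole if a number of a shift passes 41.7 or a number of a turn 0.125, either way. A call with a gripper value outside its range is refused whole. The fingers move at their own pace and stop on an object; "grip_force" is the grip in N (left out, the last holds). Time passes only in rows, so rows that do not move let the fingers close. It gives the time, the measured TCP pose, the force, the opening and the grip force at its end, in the units of the state.
- sensors.sense(): the state, without advancing time (a new reading comes with each control period).
- camera(name): name is "scene" or "top"; returns a dict with "color" (480x640x3 uint8, blue, green, red), "depth" (480x640 float32, m along the optical axis (not along the pixel's ray), 0 where there is no reading), "fov_y" (degrees; the focal length in pixels is half the picture's height over the tangent of half this angle, whatever the lens; pixels are square), "cx", "cy" (the principal point, pixels), "T" (4x4, takes a point from camera to world coordinates). Camera axes: x right, y up, looking along -z (the intrinsics and any distortion apply to the point x, -y, -z); pixel columns grow to the right and rows downward; lengths in m; the calibration is good to about 2 mm. A picture is of the moment at which its call begins.
- order.sign_off(): hands the job in; it is judged then, once.
The state is a dict: "time": time; "qpos": joint angles; "joint_vel": joint speeds; "tau": joint torques, N m; "tcp_pos": TCP position; "tcp_rot": TCP orientation; "contact_force": force on the tool from outside, world axes, zero at the start; "moment": the same for the moment, N m; "opening": finger opening in m; "finger_force": force on a finger pad.
Only numpy, scipy, OpenCV 4.12 (cv2) and the standard library are available. Lean on these libraries where they do the work, as an engineer would, in place of code of your own. Each camera call takes 0.05 s, during which the arm holds its last target. There are 200 camera calls.

### The job

In the melt-flow lab a piston rod is locked in its stand by a spring clip. Take the wedge by its black handle, slide its thin end along the top of the rod under the clip's bridge, towards the fork, until the clip is off the rod and sits in the wedge's notch; then lift the wedge with the clip riding on it and set both down in the shallow metal pan. Do not touch the clip with the gripper.

Things in the scene. Friction and masses are not known exactly. Their poses are not given: they have to be found in the camera images.
- wedge_grip (a point): Centre of the wedge's black handle block, 40 long x 24 wide (pinch this) x 50 mm high, 25 mm above the flat underside it stands on. x points to the thin tip, z up. Steel blade 12 mm wide; along x from here: notch floor 20-52 mm, 30 mm above the underside; peak 52-56 mm, 33 high; straight ramp down to the tip at 126 mm, 3 thick. A look-alike has a plain square bar for a blade.
- clip: Dark steel spring clip, 44 g, astride the rod. Origin on the rod's axis, x along the rod, z up. Bridge plate 16 mm long, 36 wide; underside 20 mm above the origin, 10 above the rod's top. Two sprung legs, 30 mm apart inside, grip the rod from below, ending 10 mm below the origin. About 10 N and 17 mm of lift free it; pushing the wedge takes about 7 N. Then it sits loosely in the notch.
- stand: Fixed white stand, steel rod level in it. Origin on the table under the clip, z up, x along the rod from its free end (x -62 mm; wedge enters here) to the fork. Rod 20 mm thick, axis 50 mm up, top 60. Fork: two uprights at x 10-26 mm, 95 high, 26 apart; they hold the clip back, the blade passes between. Rod top clear to a disc at x 122. Notch is under the clip with the handle centre at x -36.
- pan_in (a point): Centre of the inner floor, about 4 mm above the table, of the fixed shallow aluminium pan: 232 mm long inside along its x axis, 162 mm along y, rim 22 mm above the table.
Mind the look-alikes: they are no part of the job. Of the things like the stand, leave any that is turquoise; of the rest the larger one is meant.

How it is judged:
On the way, in this order (a step that is already met when the one before it is completed fails the run):
1. the wedge's ramp is under the bridge of the clip while the clip is still on the rod (x of wedge_grip in the frame of clip between -0.125 and -0.05 m and y of wedge_grip in the frame of stand between -0.02 and 0.02 m and z of wedge_grip in the frame of stand below 0.1 m and z of clip in the frame of stand below 0.057 m), for 0.05 s.
2. the clip is off the rod, riding on the wedge above the stand's rod (z of clip in the frame of stand above 0.085 m and x of clip in the frame of wedge_grip between 0 and 0.08 m and distance between clip and wedge_grip below 0.08 m), for 0.1 s.
At the end, for the whole second after the job is handed in: The clip and the wedge's handle both lie inside the pan's walls, the wedge down on the pan's floor (handle centre at most 35 mm above it, clip origin at most 45 mm above it), at rest and released (x of clip in the frame of pan_in between -0.116 and 0.116 m and y of clip in the frame of pan_in between -0.081 and 0.081 m and z of clip in the frame of pan_in below 0.045 m and x of wedge_grip in the frame of pan_in between -0.116 and 0.116 m and y of wedge_grip in the frame of pan_in between -0.081 and 0.081 m and z of wedge_grip in the frame of pan_in below 0.035 m and linear speed of clip below 0.03 m/s); the robot touches nothing.
It fails at once if the gripper touches the clip (contact force between the fingers and clip above 1 N).
It also fails if it takes over 51 s, if anything falls off the work surface, if the arm or the gripper's body presses on something with over 40 N, if the wrist force passes 120 N, or if a joint passes its speed limit or range.

## Working session

There is one attempt and no reset: what is moved stays moved. The work goes in short steps, Python scripts to look and compute and a tool call to move; the robot and the scene stay as the last step left them, time stands still between calls to the robot, and variables do not carry over. Pictures are saved under pics/ and viewed, at most 10 in all, crops included, and the job is handed in when it is done.

Besides the shell and the picture viewer there is one more tool, called after ">>>" by a JSON object that holds its "method" and its "body". servo_tool: Moves the arm, as the interface text tells. Its arguments: {"type":"object","properties":{"moves":{"type":"array","items":{"type":"array","items":{"type":"number"}}},"grip_force":{"type":"number"}},"required":["moves"]}

```bash
mkdir -p pics; cat > h.py <<'E'
import numpy as np, cv2, pickle
from workcell import sensors, camera, order, env
def snap(n,tag):
    c=camera(n); cv2.imwrite(f'pics/{tag}.png',c['color']); pickle.dump(c,open(f'{tag}.pkl','wb')); return c
def load(tag): return pickle.load(open(f'{tag}.pkl','rb'))
def cloud(c):
    h,w=c['depth'].shape; f=h/2/np.tan(np.radians(c['fov_y'])/2)
    u,v=np.meshgrid(np.arange(w),np.arange(h)); d=c['depth']
    p=np.stack([(u-c['cx'])/f*d,-(v-c['cy'])/f*d,-d],-1)
    P=p@c['T'][:3,:3].T+c['T'][:3,3]; P[d==0]=np.nan; return P
def pix(c,u,v,z):
    h=c['depth'].shape[0]; f=h/2/np.tan(np.radians(c['fov_y'])/2)
    r=c['T'][:3,:3]@np.array([(u-c['cx'])/f,-(v-c['cy'])/f,-1]); o=c['T'][:3,3]
    return o+r*(z-o[2])/r[2]
E
python3 - <<'E'
from h import *
for n in('top','scene'):
    c=snap(n,n); print(n,c['fov_y'],c['cx'],c['cy'],c['T'].round(3).tolist(),[k for k in c])
print(sensors.sense())
E
```

```text
top 56.44154727623202 320.1392663143043 233.5174218153316 [[-0.001, 0.999, -0.049, 0.428], [-1.0, -0.0, 0.017, 0.072], [0.017, 0.049, 0.999, 1.192], [0.0, 0.0, 0.0, 1.0]] ['color', 'depth', 'fov_y', 'cx', 'cy', 'T']
scene 51.94889735888552 317.63052667351155 240.80729712959854 [[-0.1, -0.828, 0.551, 1.052], [0.995, -0.081, 0.059, 0.122], [-0.004, 0.554, 0.832, 0.898], [0.0, 0.0, 0.0, 1.0]] ['color', 'depth', 'fov_y', 'cx', 'cy', 'T']
{'time': 0.1, 'qpos': array([ 1.30998516e+00,  4.23752608e-01,  1.63058661e+00,  1.91971241e-05,
        1.08858468e+00, -1.90185320e-02]), 'joint_vel': array([ 0.00129922, -0.00152167, -0.00287616,  0.00181398, -0.00096794,
       -0.00102938]), 'tau': array([ 5.33441726e-04, -5.45612097e+01, -2.74323481e+01,  6.46149111e-02,
        1.87499088e-02, -1.95877328e-05]), 'tcp_pos': array([0.14950842, 0.60635551, 0.22199739]), 'tcp_rot': array([-3.14026197e+00, -4.23099865e-05,  2.89979108e+00]), 'contact_force': array([0.06655853, 0.09275737, 0.41270034]), 'moment': array([ 0.02959616,  0.00612705, -0.05299429]), 'finger_force': 0.0, 'opening': 0.08765131061327193}
```

View pics/top.png

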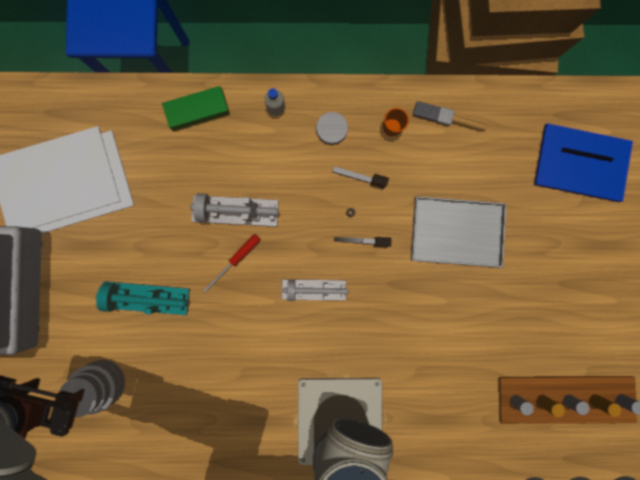

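View pics/scene.png

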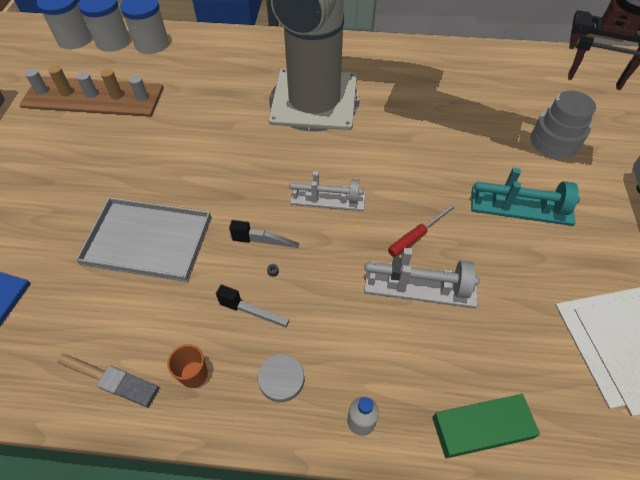

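```bash
python3 - <<'E'
from h import *
s=load('scene'); t=load('top')
a=cv2.resize(s['color'][210:335,210:310],None,fx=4,fy=4,interpolation=3)
b=cv2.resize(s['color'][240:310,360:485],None,fx=3.2,fy=3.2,interpolation=3)
c=cv2.resize(t['color'][185:235,185:285],None,fx=4,fy=4,interpolation=3)
im=np.zeros((600,800,3),np.uint8)
im[:500,:400]=a; im[:224,400:800]=b; im[230:430,400:800]=c
cv2.imwrite('pics/crop.png',im)
P=cloud(t); np.set_printoptions(precision=4,suppress=True)
hsv=t['color'].max(2)
for nm,(u0,u1,v0,v1) in dict(up=(325,395,160,195),lo=(325,400,228,255)).items():
    q=P[v0:v1,u0:u1]; dark=(t['color'][v0:v1,u0:u1].max(2)<60)&(q[...,2]>.03)
    print(nm,dark.sum(),np.nanmedian(q[dark],0),np.nanmax(q[...,2]))
    k=(q[...,2]>.004)&~(q[...,2]>.045); print(q[k].mean(0),k.sum())
    g=q[q[...,2]>.045]; print('h',g.mean(0),len(g))
E
```

```text
up 125 [ 0.6214 -0.0996  0.0488] 0.05634510764944145
[ 0.6367 -0.0475  0.014 ] 376
h [ 0.6233 -0.1036  0.0495] 131
lo 114 [ 0.462  -0.1063  0.0494] 0.05555976495422543
[ 0.4666 -0.046   0.0188] 285
h [ 0.4637 -0.11    0.0496] 141
```

View pics/crop.png

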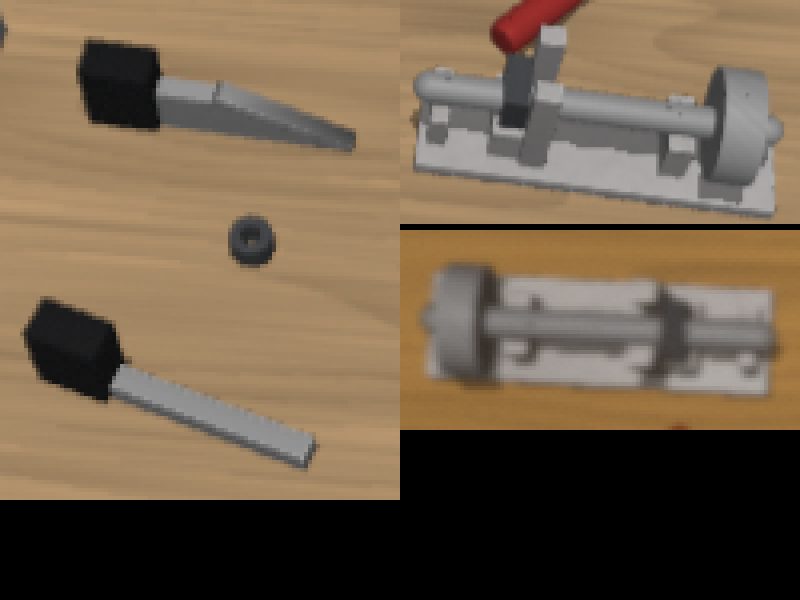

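```bash
python3 - <<'E'
from h import *
np.set_printoptions(precision=4,suppress=True)
t=load('top'); s=load('scene')
def line(q,n):
    m=np.nanmedian(q,0); d=np.linalg.svd((q-q.mean(0))[:,:2],full_matrices=False)[2][0]; d*=np.sign(d[1])
    a=(q[:,:2]-q.mean(0)[:2])@d
    print(n,len(q),'mean',q.mean(0),'yaw',np.arctan2(d[1],d[0]),'ends',q.mean(0)[:2]+d*a.min(),q.mean(0)[:2]+d*a.max(),'z',np.percentile(q[:,2],[5,50,95]))
for n,c in(('top',t),('scene',s)):
    P=cloud(c).reshape(-1,3); col=c['color'].reshape(-1,3).max(1)
    def box(x0,x1,y0,y1,z0,z1): return (P[:,0]>x0)&(P[:,0]<x1)&(P[:,1]>y0)&(P[:,1]<y1)&(P[:,2]>z0)&(P[:,2]<z1)
    print(n)
    B=box(.42,.51,-.14,.05,.006,.06)
    line(P[B],'wedge'); line(P[B&box(.42,.51,-.14,.05,.046,.056)],'handle top')
    line(P[B&box(.42,.51,-.08,.05,.006,.04)],'blade')
    S=box(.49,.60,.15,.42,.01,.12)
    line(P[S&box(.49,.6,.1,.5,.052,.064)&box(.53,.57,.1,.5,0,1)],'rod')
    line(P[S&box(.49,.6,.1,.31,.085,.12)],'fork tops')
    line(P[S&box(.49,.6,.1,.31,.064,.083)&(col<75)],'clip dark')
    line(P[box(.38,.6,-.42,-.17,.012,.03)],'pan rim')
    q=P[box(.38,.6,-.42,-.17,.012,.03)][:,:2].astype(np.float32)
    print(cv2.minAreaRect(q))
# heights histogram along rod in top
P=cloud(t)
for u in range(186,284,3): 
    col=P[192:230,u]; print(u,col[np.nanargmax(col[:,2])],end=';')
E
```

```text
top
wedge 366 mean [ 0.4657 -0.0708  0.033 ] yaw 1.5024902125895763 ends [ 0.4616 -0.1298] [0.4735 0.0431] z [0.0072 0.0312 0.0517]
handle top 133 mean [ 0.4634 -0.1101  0.0499] yaw 1.545287196754956 ends [ 0.4629 -0.1295] [ 0.4639 -0.0901] z [0.0466 0.0498 0.0534]
blade 176 mean [ 0.4682 -0.0334  0.0209] yaw 1.493744265200634 ends [ 0.4646 -0.0797] [0.4741 0.0433] z [0.0067 0.0225 0.0326]
rod 519 mean [0.5458 0.2613 0.0582] yaw 1.5192130616057238 ends [0.5405 0.1598] [0.5521 0.3834] z [0.0535 0.0584 0.0619]
fork tops 84 mean [0.5446 0.2368 0.0945] yaw 3.103296850896773 ends [0.5719 0.2358] [0.5175 0.2379] z [0.0888 0.0948 0.0987]
clip dark 74 mean [0.5418 0.2223 0.073 ] yaw 0.0003705914749242649 ends [0.5184 0.2223] [0.5614 0.2223] z [0.0691 0.0731 0.0771]
pan rim 430 mean [ 0.4978 -0.2718  0.0202] yaw 1.1975920862498555 ends [ 0.435  -0.4322] [ 0.5324 -0.1836] z [0.014  0.0206 0.0251]
((0.4914177358150482, -0.309836208820343), (0.23039555549621582, 0.17046774923801422), 85.56950378417969)
scene
wedge 801 mean [ 0.4717 -0.075   0.0288] yaw 1.5548688073663213 ends [ 0.4708 -0.129 ] [
[... 1109 characters left out ...]
7 [0.5832 0.3392 0.0615];210 [0.5426 0.3311 0.0617];213 [0.5478 0.324  0.0601];216 [0.5451 0.3161 0.0617];219 [0.5478 0.3087 0.0608];222 [0.5553 0.3011 0.0615];225 [0.5529 0.2937 0.0606];228 [0.5449 0.2854 0.0642];231 [0.5503 0.2784 0.0615];234 [0.5424 0.2703 0.0643];237 [0.5451 0.2629 0.063 ];240 [0.5427 0.2556 0.0617];243 [0.5264 0.2418 0.1011];246 [0.524  0.2346 0.1002];249 [0.5688 0.2283 0.0955];252 [0.5461 0.2232 0.0772];255 [0.5336 0.2157 0.0771];258 [0.5427 0.2102 0.0615];261 [0.5402 0.2026 0.0616];264 [0.5478 0.195  0.0619];267 [0.5401 0.1873 0.0624];270 [0.5427 0.1798 0.0621];273 [0.5478 0.1723 0.0617];276 [0.5376 0.1646 0.0618];279 [0.5414 0.1579 0.05  ];282 [0.5726 0.1535 0.0046];
```

>>> {"method": "servo_tool", "body": {"moves": [[20,-40,0,-0.12,87],[20,-41,0,-0.12,87],[20,-41,0,-0.12,87],[20,-41,0,-0.12,87],[20,-41,0,-0.12,87],[20,-41,0,-0.12,87],[20,-41,0,-0.12,87],[20,-41,0,-0.12,87],[20,-41,0,-0.12,87],[20,-41,0,-0.12,87],[20,-41,0,-0.12,87],[20,-41,0,0,87],[20,-41,0,0,87],[20,-41,0,0,87],[20,-41,0,0,87],[13,-41,0,0,87],[0,-41,0,0,87],[0,-17,0,0,87],[0,0,0,0,87]]}}

```text
time: 1.68
tcp_pos: [0.4365, -0.0555, 0.2225]
tcp_rot: [-3.141, 0.001, 1.575]
contact_force: [-0.2, 0.2, -0.4]
opening: 0.0872
finger_force: 0.0
```

>>> {"method": "servo_tool", "body": {"moves": [[14,-27,-20,-0.03,60],[14.5,-27,-20,-0.027,60],[0,0,-38,0,60],[0,0,-38,0,60],[0,0,-38,0,60],[0,0,-30,0,60],[0,0,0,0,60],[0,0,0,0,60]]}}

```text
time: 2.35
tcp_pos: [0.4638, -0.1053, 0.0377]
tcp_rot: [-3.137, -0.001, 1.524]
contact_force: [0.8, -0.2, -0.1]
opening: 0.06
finger_force: 0.0
```

```bash
python3 - <<'E'
from h import *
print(sensors.sense()['tcp_pos'],sensors.sense()['opening'])
c=snap('top','t2');d=snap('scene','s2')
a=cv2.resize(c['color'][200:280,330:430],None,fx=4,fy=4,interpolation=3)
b=cv2.resize(d['color'][180:280,200:300],None,fx=4,fy=4,interpolation=3)
im=np.zeros((400,800,3),np.uint8); im[:320,:400]=a; im[:,400:]=b
cv2.imwrite('pics/c2.png',im)
E
```

```text
[ 0.46382843 -0.10527529  0.03767418] 0.0599525415008375
```

View pics/c2.png

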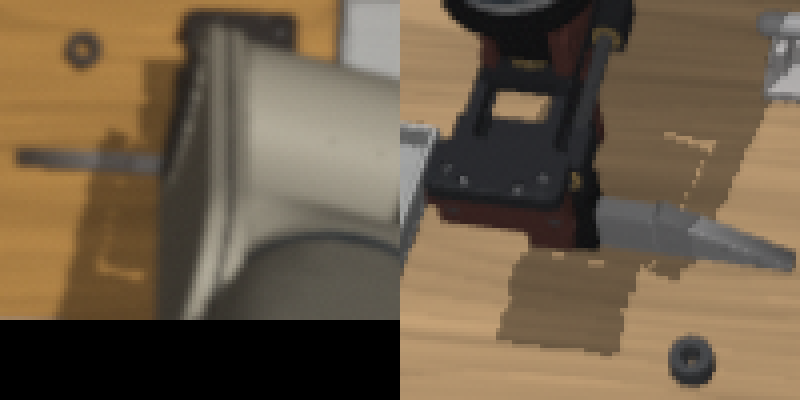

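>>> {"method": "servo_tool", "body": {"moves": [[1,-2,-13,0,60],[0,-2,-13,0,60],[0,0,0,0,60],[0,0,0,0,10],[0,0,0,0,10],[0,0,0,0,10],[0,0,0,0,10],[0,0,0,0,10],[0,0,0,0,10],[0,0,0,0,10]], "grip_force": 55}}

```text
time: 3.28
tcp_pos: [0.4663, -0.1105, 0.013]
tcp_rot: [3.141, 0.0, 1.523]
contact_force: [0.1, 0.6, 5.9]
opening: 0.0242
finger_force: 54.9
```

>>> {"method": "servo_tool", "body": {"moves": [[0,0,20,0,10],[0,0,30,0,10],[0,0,30,0,10],[10,20,0,0,10],[15,30,0,0,10],[15,30,0,0,10],[15,30,0,0,10],[14,21,0,0,10],[0,0,0,0,10],[0,0,0,0,10],[0,0,0,0,10],[0,0,0,0,10]]}}

```text
time: 4.28
tcp_pos: [0.534, 0.0197, 0.0923]
tcp_rot: [-3.14, 0.0, 1.522]
contact_force: [0.4, 0.2, -2.2]
opening: 0.0236
finger_force: 54.9
```

```bash
python3 - <<'E'
from h import *
print(sensors.sense()['tcp_pos'])
c=snap('top','t3');d=snap('scene','s3')
a=cv2.resize(c['color'][180:240,200:350],None,fx=5.33,fy=5.33,interpolation=3)
b=cv2.resize(d['color'][220:320,265:480],None,fx=3.72,fy=2.7,interpolation=3)
im=np.zeros((600,800,3),np.uint8); im[:a.shape[0],:a.shape[1]]=a[:,:800]; im[325:325+b.shape[0],:b.shape[1]]=b[:,:800]
cv2.imwrite('pics/c3.png',im)
np.set_printoptions(precision=4,suppress=True)
# blade points: centre per y, in both
for n,C in(('top',c),('scene',d)):
    P=cloud(C).reshape(-1,3)
    for y in np.arange(.06,.16,.01):
        k=(abs(P[:,1]-y)<.005)&(abs(P[:,0]-.545)<.03)&(P[:,2]>.062)&(P[:,2]<.13)
        if k.sum(): print(n,round(y,3),k.sum(),np.median(P[k],0),P[k,0].min(),P[k,0].max(),P[k,2].max(),P[k,1].max())
    k=(P[:,1]>.165)&(P[:,1]<.2)&(abs(P[:,0]-.545)<.015)&(P[:,2]>.056)&(P[:,2]<.07); print(n,'rod',P[k].mean(0))
E
```

```text
[0.53397457 0.01969817 0.09228261]
top 0.09 24 [0.5346 0.0893 0.1049] 0.5296467753839482 0.5410222424095975 0.1099760839171231 0.09330595660361685
top 0.1 24 [0.535  0.0992 0.1019] 0.5301717240330162 0.5418364966532079 0.10693716119404595 0.10340543141946444
top 0.11 22 [0.5366 0.1081 0.0974] 0.530678066980327 0.5417303965102457 0.10285221918495657 0.11283935387670643
top 0.12 20 [0.5371 0.119  0.0927] 0.5320058505071412 0.5421869999086326 0.09662709718940699 0.12284831133665092
top 0.13 20 [0.5373 0.1291 0.0888] 0.5322461512213925 0.5428242830601309 0.09217471435431501 0.13299769342240592
top 0.14 20 [0.5379 0.1392 0.0855] 0.5326548458760899 0.5430674302289784 0.08881549855812776 0.14316782490446855
top 0.15 2 [0.5343 0.1455 0.0835] 0.5330995129239394 0.5354994396737685 0.08399256813284306 0.14552295552411523
top rod [0.5412 0.1824 0.0591]
scene 0.06 68 [0.5405 0.0598 0.1051] 0.5282991245634587 0.5436108663854017 0.1129211057884949 0.06478369754960343
scene 0.07 72 [0.5412 0.0698 0.1048] 0.5289833231658069 0.5437756919254705 0.11365798194462984 0.07497656013263092
scene 0.08 73 [0.5
[... 227 characters left out ...]
5425 0.0998 0.0993] 0.5309814964030871 0.5452390430959554 0.10611544103307557 0.1049298804925902
scene 0.11 54 [0.5433 0.1103 0.0958] 0.5300002819740588 0.5458846751420727 0.10187661204464094 0.11486238870446644
scene 0.12 44 [0.5424 0.12   0.092 ] 0.5323054604162212 0.5462459518093136 0.09662323834825359 0.12469625907903543
scene 0.13 41 [0.5427 0.13   0.0893] 0.5324437875589053 0.5468361334350371 0.0940855534290802 0.1344955699776995
scene 0.14 35 [0.5412 0.14   0.0848] 0.5340959048265601 0.5461473614926332 0.08884535908785507 0.1444408349698027
scene 0.15 6 [0.5418 0.1459 0.0831] 0.5350740804030318 0.5474369174187862 0.08398060962056542 0.14620796220092075
scene rod [0.5449 0.1822 0.0595]
```

View pics/c3.png

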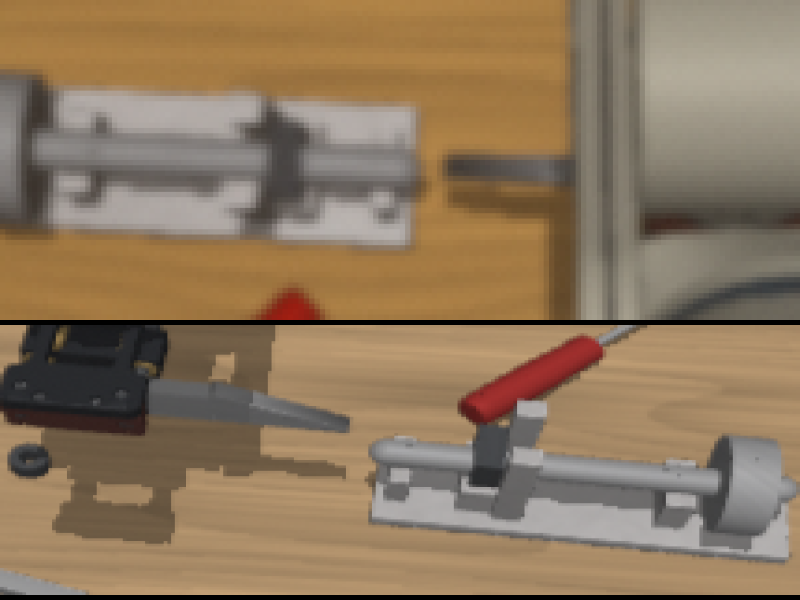

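>>> {"method": "servo_tool", "body": {"moves": [[1.2,0,-9,0,10],[0,0,-9,0,10],[0,0,0,0,10],[0,0,0,0,10],[0.5,10,0,0,10],[0.5,10,0,0,10],[0.5,10,0,0,10],[0.5,10,0,0,10],[0.5,10,0,0,10],[0.5,10,0,0,10],[0,0,0,0,10],[0,0,0,0,10]]}}

```text
time: 5.38
tcp_pos: [0.5393, 0.0814, 0.0747]
tcp_rot: [3.141, 0.0, 1.524]
contact_force: [0.0, -0.4, -1.8]
opening: 0.0238
finger_force: 54.9
```

```bash
python3 - <<'E'
from h import *
print(sensors.sense()['tcp_pos'])
c=snap('top','t4');d=snap('scene','s4')
a=cv2.resize(c['color'][180:240,200:350],None,fx=5.33,fy=5.33,interpolation=3)
b=cv2.resize(d['color'][220:320,265:480],None,fx=3.72,fy=2.7,interpolation=3)
im=np.zeros((600,800,3),np.uint8); im[:a.shape[0],:a.shape[1]]=a[:,:800]; im[325:325+b.shape[0],:b.shape[1]]=b[:,:800]
cv2.imwrite('pics/c4.png',im)
E
```

```text
[0.53928387 0.08136494 0.07471533]
```

View pics/c4.png

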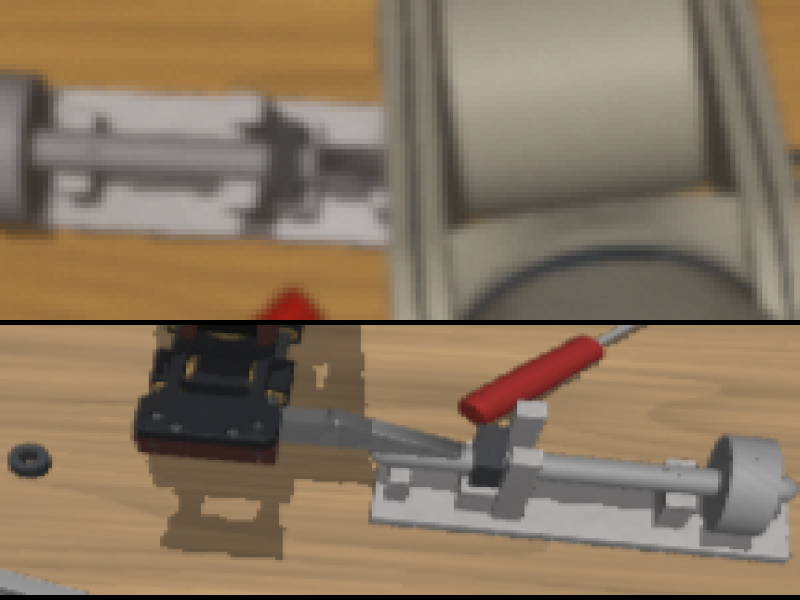

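>>> {"method": "servo_tool", "body": {"moves": [[0.3,5,-0.5,0,10],[0.3,6,0,0,10],[0.3,6,0,0,10],[0.3,6,0,0,10],[0.3,6,0,0,10],[0.3,6,0,0,10],[0.3,6,0,0,10],[0.3,6,0,0,10],[0.3,6,0,0,10],[0,0,0,0,10]]}}

```text
time: 6.32
tcp_pos: [0.5424, 0.135, 0.0743]
tcp_rot: [3.141, -0.001, 1.523]
contact_force: [0.7, -0.8, -2.0]
opening: 0.0237
finger_force: 55.0
```

```bash
python3 - <<'E'
from h import *
print(sensors.sense()['contact_force'])
c=snap('top','t5');d=snap('scene','s5')
a=cv2.resize(c['color'][180:240,200:350],None,fx=5.33,fy=5.33,interpolation=3)
b=cv2.resize(d['color'][220:320,265:480],None,fx=3.72,fy=2.7,interpolation=3)
im=np.zeros((600,800,3),np.uint8); im[:a.shape[0],:a.shape[1]]=a[:,:800]; im[325:325+b.shape[0],:b.shape[1]]=b[:,:800]
cv2.imwrite('pics/c5.png',im)
E
```

```text
[ 0.74804197 -0.76154053 -2.02585689]
```

View pics/c5.png

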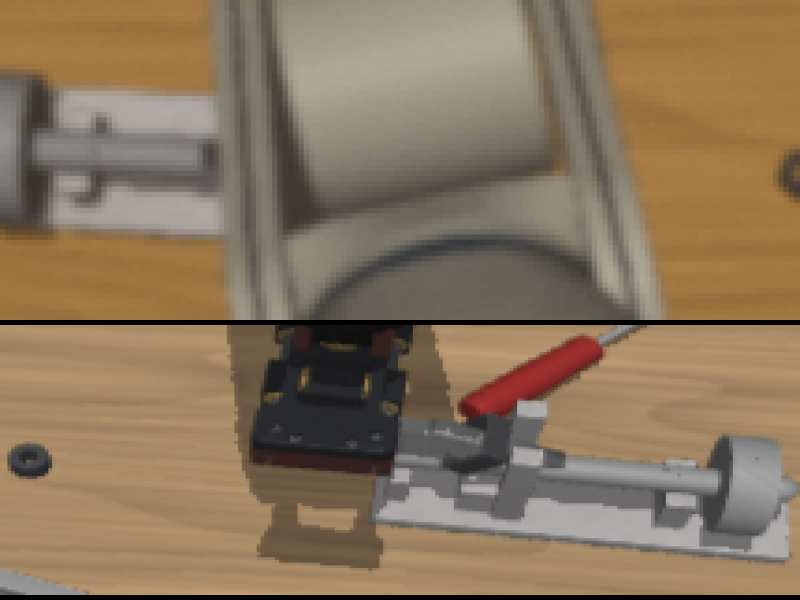

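>>> {"method": "servo_tool", "body": {"moves": [[0.2,4,0,0,10],[0.2,4,0,0,10],[0.2,4,0,0,10],[0.2,4,0,0,10],[0.2,4,0,0,10],[0,0,0,0,10]]}}

```text
time: 6.92
tcp_pos: [0.5431, 0.1544, 0.0742]
tcp_rot: [3.141, -0.0, 1.523]
contact_force: [0.8, -1.2, -3.2]
opening: 0.0235
finger_force: 55.0
```

```bash
cat > clip.py <<'E'
from h import *
import sys
np.set_printoptions(precision=4,suppress=True)
d=snap('scene',sys.argv[1]); P=cloud(d)
y0=float(sys.argv[2]) if len(sys.argv)>2 else .2215
# profile along y of the highest surface off to the sides of the blade (clip bridge overhangs)
for y in np.arange(y0-.04,y0+.02,.004):
    k=(abs(P[...,1]-y)<.002)&(P[...,2]>.03)&(abs(P[...,0]-.546)<.03)
    q=P[k]; g=d['color'][k].max(1)
    if len(q): i=q[:,2].argsort()[-3:]; r=(q[:,0]>.556); print(round(y,4),'max',q[i[0]],g[i], 'front face', (q[r][:,2].min(),q[r][:,2].max(),np.median(g[r]),r.sum()) if r.any() else '')
E
python3 clip.py s6
```

```text
0.1815 max [0.5353 0.1809 0.4269] [174 179 175] front face (np.float64(0.03270905381899081), np.float64(0.42355825466464353), np.float64(97.0), np.int64(202))
0.1855 max [0.5395 0.1849 0.4275] [177 174 174] front face (np.float64(0.17515985193537564), np.float64(0.4212827955726347), np.float64(100.0), np.int64(189))
0.1895 max [0.5372 0.1889 0.4275] [176 178 176] front face (np.float64(0.17670677404068968), np.float64(0.42217514105562814), np.float64(101.0), np.int64(170))
0.1935 max [0.5171 0.1952 0.4656] [167 166 147] front face (np.float64(0.27387277758956674), np.float64(0.421031357702257), np.float64(130.0), np.int64(127))
0.1975 max [0.5165 0.1966 0.4652] [167 167 167] front face (np.float64(0.31098372439055), np.float64(0.4199928945339363), np.float64(138.0), np.int64(117))
0.2015 max [0.5179 0.2018 0.4652] [ 65  62 157] front face (np.float64(0.06872596430677758), np.float64(0.4183335016587551), np.float64(127.0), np.int64(103))
0.2055 max [0.5167 0.2036 0.4626] [127 167 166] front face (np.float64(0.06512801940718704), np.float64(0.4240774716216124), np.float64(87.5), np.int
[... 584 characters left out ...]
p.float64(0.4192156231757653), np.float64(122.0), np.int64(111))
0.2255 max [0.5698 0.2238 0.395 ] [138 132 141] front face (np.float64(0.03072637654483823), np.float64(0.4047080917601606), np.float64(110.0), np.int64(35))
0.2295 max [0.5675 0.2293 0.0969] [109 172 127] front face (np.float64(0.030167562065632314), np.float64(0.09970999365696676), np.float64(99.0), np.int64(59))
0.2335 max [0.5292 0.2329 0.0971] [108 149 153] front face (np.float64(0.031631844448974156), np.float64(0.09775358927018962), np.float64(102.0), np.int64(49))
0.2375 max [0.5307 0.2387 0.0968] [172 172 172] front face (np.float64(0.03149739359855508), np.float64(0.09656698780239747), np.float64(101.0), np.int64(49))
```

```bash
python3 - <<'E'
from h import *
d=load('s6'); cv2.imwrite('pics/c6.png',cv2.resize(d['color'][225:315,340:430],None,fx=6.6,fy=6.6,interpolation=3))
E
```

```text
(no output)
```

View pics/c6.png

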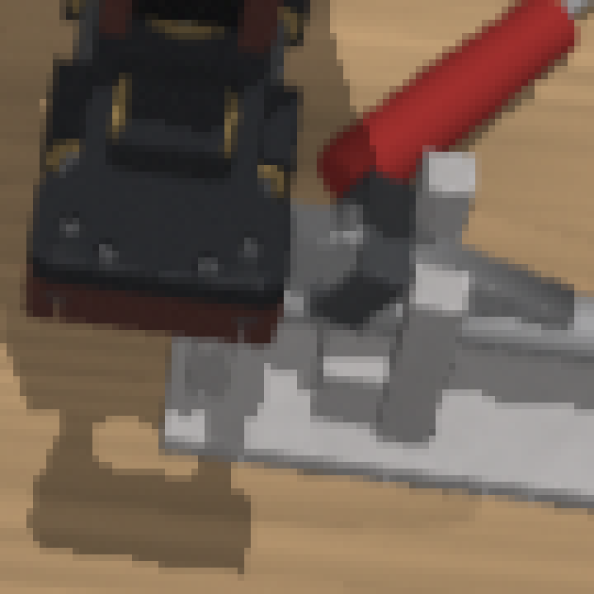

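>>> {"method": "servo_tool", "body": {"moves": [[0.2,3,0,0,10],[0.2,3,0,0,10],[0.2,3,0,0,10],[0.2,3,0,0,10],[0.2,3,0,0,10],[0.2,3,0,0,10],[0,0,0,0,10],[0,0,0,0,10]]}}

```text
time: 7.63
tcp_pos: [0.5442, 0.1718, 0.0742]
tcp_rot: [3.142, -0.0, 1.523]
contact_force: [0.2, -0.3, -1.6]
opening: 0.0236
finger_force: 55.0
```

```bash
python3 - <<'E'
from h import *
d=snap('scene','s7'); cv2.imwrite('pics/c7.png',cv2.resize(d['color'][225:315,340:430],None,fx=6.6,fy=6.6,interpolation=3))
E
```

```text
(no output)
```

View pics/c7.png

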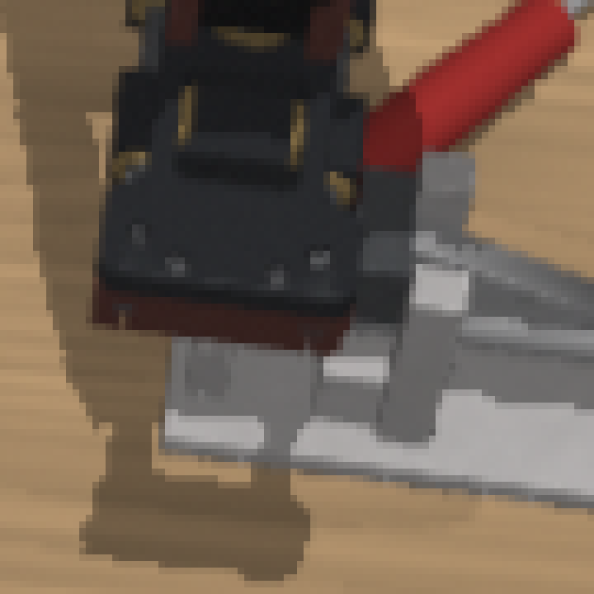

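>>> {"method": "servo_tool", "body": {"moves": [[0.15,3,0,0,10],[0.15,3,0,0,10],[0.15,3,0,0,10],[0.15,3,0,0,10],[0,0,0,0,10],[0,0,0,0,10]]}}

```text
time: 8.18
tcp_pos: [0.5448, 0.1838, 0.0742]
tcp_rot: [3.142, 0.0, 1.523]
contact_force: [-0.3, 0.8, -2.6]
opening: 0.0237
finger_force: 55.0
```

```bash
python3 - <<'E'
from h import *
np.set_printoptions(precision=4,suppress=True)
d=snap('scene','s8'); cv2.imwrite('pics/c8.png',cv2.resize(d['color'][225:315,340:430],None,fx=6.6,fy=6.6,interpolation=3))
P=cloud(d); k=(P[...,1]>.20)&(P[...,1]<.235)&(P[...,2]>.055)&(P[...,2]<.12)&(abs(P[...,0]-.546)<.03)&(d['color'].max(2)<95)
q=P[k]; print(k.sum(),q.min(0),q.max(0))
for y in np.arange(.202,.234,.004):
    r=q[abs(q[:,1]-y)<.002]
    if len(r): print(y,len(r),r[:,2].max(),np.median(r[r[:,2]>r[:,2].max()-.006],0))
E
```

```text
45 [0.5217 0.2258 0.0552] [0.5722 0.2334 0.0986]
0.22600000000000003 7 0.09861182467541285 [0.5385 0.2273 0.0954]
0.23000000000000004 36 0.0976463470209401 [0.5363 0.2296 0.0935]
```

>>> {"method": "servo_tool", "body": {"moves": [[0,-0.5,1,0,10],[0,-0.5,2,0,10],[0,-0.5,3,0,10],[0,0,4,0,10],[0,0,5,0,10],[0,0,6,0,10],[0,0,6,0,10],[0,0,6,0,10],[0,0,6,0,10],[0,0,6,0,10],[0,0,6,0,10],[0,0,5,0,10],[0,0,4,0,10],[0,0,2,0,10],[0,0,1,0,10],[0,0,0,0,10]]}}

```text
time: 9.57
tcp_pos: [0.5448, 0.182, 0.1373]
tcp_rot: [3.141, -0.0, 1.523]
contact_force: [0.3, -0.3, -2.1]
opening: 0.0239
finger_force: 55.0
```

```bash
python3 - <<'E'
from h import *
d=snap('scene','s9'); cv2.imwrite('pics/c9.png',cv2.resize(d['color'][185:315,310:440],None,fx=4.6,fy=4.6,interpolation=3))
E
```

```text
(no output)
```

View pics/c9.png

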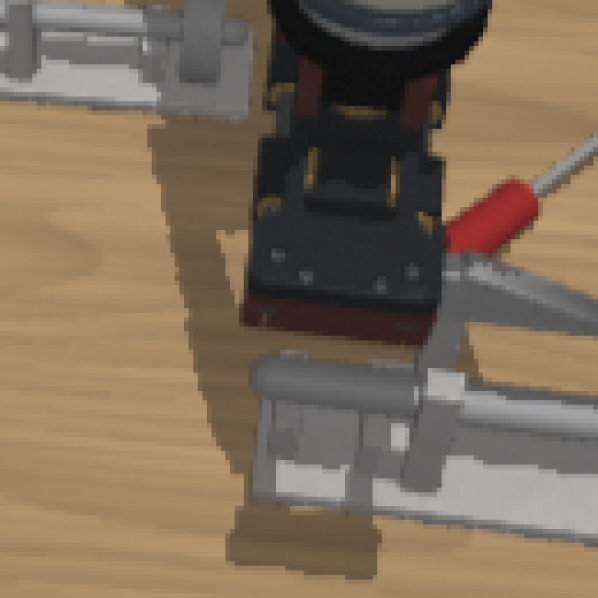

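>>> {"method": "servo_tool", "body": {"moves": [[-0.2,-2,0,0,10],[-0.4,-4,0,0,10],[-0.6,-6,0,0,10],[-0.8,-8,0,0,10],[-1,-10,0,0,10],[-1.3,-12,0,0,10],[-1.5,-14,0,0,10],[-1.7,-16,0,0,10],[-1.9,-18,0,0,10],[-1.9,-18,0,0,10],[-1.9,-18,0,0,10],[-1.9,-18,0,0,10],[-1.9,-18,0,0,10],[-1.9,-18,0,0,10],[-1.9,-18,0,0,10],[-1.9,-18,0,0,10],[-1.9,-18,0,0,10],[-1.9,-18,0,0,10],[-1.9,-18,0,0,10],[-1.9,-18,0,0,10]]}}

```text
time: 11.28
tcp_pos: [0.5137, -0.1079, 0.1373]
tcp_rot: [3.141, 0.0, 1.522]
contact_force: [0.1, 0.5, -2.3]
opening: 0.0241
finger_force: 55.0
```

>>> {"method": "servo_tool", "body": {"moves": [[-1.9,-18,0,0,10],[-1.9,-18,0,0,10],[-1.9,-18,0,0,10],[-1.9,-18,0,0,10],[-1.9,-18,0,0,10],[-1.9,-18,0,0,10],[-1.9,-18,0,0,10],[-1.9,-18,0,0,10],[-1.7,-16,0,0,10],[-1.5,-14,0,0,10],[-1.3,-12,0,0,10],[-1,-10,0,0,10],[-0.8,-8,0,0,10],[-0.6,-6,0,0,10],[-0.4,-4,0,0,10],[-0.2,-2,0,0,10],[0,0,0,0,10],[0,0,0,0,10]]}}

```text
time: 12.78
tcp_pos: [0.4918, -0.3215, 0.1371]
tcp_rot: [-3.141, -0.0, 1.523]
contact_force: [0.0, -0.0, -2.7]
opening: 0.0235
finger_force: 55.0
```

```bash
python3 - <<'E'
from h import *
np.set_printoptions(precision=4,suppress=True,linewidth=150)
p=sensors.sense()['tcp_pos']; print(p, sensors.sense()['contact_force'])
for n in('top','scene'):
    d=snap(n,n+'10'); P=cloud(d); z0=p[2]-.013
    for x in np.arange(10,130,5):
        k=(abs(P[...,1]-p[1]-x/1000)<.0025)&(P[...,2]>z0-.012)&(P[...,2]<z0+.06)&(abs(P[...,0]-p[0])<.035)
        q=P[k]
        if len(q): print(n,x,len(q),'x',q[:,0].min()-p[0],q[:,0].max()-p[0],'z',q[:,2].min()-z0,q[:,2].max()-z0,'val',np.percentile(d['color'][k].max(1),[5,50]))
E
```

```text
[ 0.4918 -0.3215  0.1371] [ 0.0406 -0.0015 -2.6923]
top 10 50 x -0.021481143015647353 0.019700812586899652 z 0.001467351393856356 0.05695619259988784 val [29.45 39.5 ]
top 15 31 x -0.020952561759396082 0.010608184251885533 z 0.0192679788583512 0.053137429311781906 val [27.5 29. ]
top 20 61 x -0.012497607619434414 0.010548085666312101 z 0.001759799585350011 0.05206726509540528 val [28. 38.]
top 25 11 x -0.0049894872220389574 0.004312817448202444 z 0.02777125858960551 0.03156504982477594 val [71.5 77. ]
top 30 19 x -0.017930499405746092 0.016292730697218538 z 0.004125183108631539 0.03549289716070604 val [52. 65.]
top 35 34 x -0.016839171545726284 0.01561109345873063 z 0.0012069157276577563 0.037033706456839136 val [44. 47.]
top 40 46 x -0.016899240697366424 0.01632820031263843 z -0.0010350268064318463 0.03573564188436486 val [43.  45.5]
top 45 47 x -0.01680278585438527 0.0171558482031286 z -0.0007459152653226248 0.03538478500328203 val [44. 54.]
top 50 11 x -0.005177498906336009 0.006863640456901687 z 0.02759301132879989 0.0328928950580747 val [67. 78.]
top 55 15 x -0.00507367096554123
[... 3830 characters left out ...]
x -0.001101176451837993 0.011631985971385428 z 0.002014675735346097 0.017098039740845908 val [89. 97.]
scene 105 19 x -0.0003434697093688821 0.012727639790985845 z 0.0011500120652884332 0.013779460506184296 val [89.8 96. ]
scene 110 26 x -0.001851693109247432 0.01322386778909418 z 0.000779735567366116 0.012763387787349437 val [88.  93.5]
scene 115 20 x 0.00018042423740122215 0.012238306626532525 z 0.0032554784831863165 0.011193590924782351 val [82.  90.5]
scene 120 20 x -0.0010861261431019398 0.012218229138882541 z 0.0016066742192542144 0.010791516436346807 val [78.8 90.5]
scene 125 18 x -0.0010342154201923859 0.012508270119149956 z -0.0009410314952167237 0.006805895368885553 val [73.7 83. ]
```

>>> {"method": "servo_tool", "body": {"moves": [[0,-2,0,0,10],[0,-4,-2,0,10],[0,-5,-4,0,10],[-0.5,-6,-6,0,10],[-0.5,-5,-8,0,10],[-0.5,-4,-9,0,10],[-0.5,-2,-9,0,10],[0,0,-9,0,10],[0,0,-9,0,10],[0,0,-9,0,10],[0,0,-9,0,10],[0,0,-9,0,10],[0,0,-9,0,10],[0,0,-8,0,10],[0,0,-6,0,10],[0,0,-5,0,10],[0,0,-3,0,10],[0,0,-2,0,10],[0,0,0,0,10],[0,0,0,0,10]]}}

```text
time: 14.55
tcp_pos: [0.49, -0.3501, 0.0214]
tcp_rot: [3.141, 0.0, 1.523]
contact_force: [0.4, -0.2, -2.4]
opening: 0.0238
finger_force: 55.0
```

>>> {"method": "servo_tool", "body": {"moves": [[0,0,-1,0,10],[0,0,-1,0,10],[0,0,-1,0,10],[0,0,-0.7,0,10],[0,0,-0.5,0,10],[0,0,0,0,10],[0,0,0,0,10]]}}

```text
time: 15.13
tcp_pos: [0.4899, -0.35, 0.0172]
tcp_rot: [3.141, -0.0, 1.523]
contact_force: [-0.4, -0.2, 1.0]
opening: 0.0236
finger_force: 55.0
```

>>> {"method": "servo_tool", "body": {"moves": [[0,0,0,0,24],[0,0,0,0,27],[0,0,0,0,30],[0,0,0,0,36],[0,0,0,0,42],[0,0,0,0,46],[0,0,0,0,46],[0,0,5,0,46],[0,0,10,0,46],[0,0,20,0,46],[0,0,30,0,46],[0,0,30,0,46],[0,0,30,0,46],[0,0,20,0,46],[0,0,0,0,46],[0,0,0,0,46]], "grip_force": 10}}

```text
time: 16.47
tcp_pos: [0.4905, -0.3504, 0.164]
tcp_rot: [3.139, 0.002, 1.523]
contact_force: [-0.6, 0.1, -0.3]
opening: 0.0462
finger_force: 0.0
```

```bash
python3 - <<'E'
from h import *
np.set_printoptions(precision=4,suppress=True,linewidth=150)
d=snap('scene','s11'); P=cloud(d); print(sensors.sense()['tcp_pos'],sensors.sense()['contact_force'])
B=(abs(P[...,0]-.49)<.06)&(P[...,1]>-.42)&(P[...,1]<-.2)&(P[...,2]<.08)
for x in range(-25,130,8):
    k=B&(abs(P[...,1]+.35-x/1000)<.004)&(P[...,2]>.012); q=P[k]
    if len(q): print(x,len(q),'x',q[:,0].min(),q[:,0].max(),'z',q[:,2].max(),np.percentile(d['color'][k].max(1),[10,50]))
E
```

```text
[ 0.4897 -0.3499  0.1624] [-0.3321  0.1359 -0.4659]
-17 36 x 0.47839595675330016 0.5018072633287595 z 0.05630981647260702 [18.5 35. ]
-9 72 x 0.47606277142667497 0.5029640498763 z 0.056478503222301635 [18. 19.]
-1 70 x 0.4793729801804296 0.503426141951215 z 0.05800141035464079 [17.9 19. ]
7 73 x 0.4794644060789893 0.5039818086933541 z 0.057343728595271926 [18. 20.]
15 71 x 0.4770143896372022 0.503293894178556 z 0.05678738212504075 [17. 19.]
23 88 x 0.48011904226419133 0.5028372527706151 z 0.057060553794710756 [16. 19.]
31 44 x 0.472728453495196 0.5088893670173897 z 0.04003752407011085 [42.3 52. ]
39 79 x 0.4722201068735521 0.5107710682757979 z 0.040860257474377715 [43. 49.]
47 80 x 0.4742536233613004 0.5092410097013771 z 0.04055293097383139 [42. 49.]
55 37 x 0.4859134476624627 0.49981492253692206 z 0.03986452621946268 [82. 85.]
63 43 x 0.48494610477985167 0.49952622009658576 z 0.03733465303526118 [88.2 93. ]
71 35 x 0.4861533458997548 0.5003714676293243 z 0.036699847166772326 [ 89. 120.]
79 35 x 0.4864358395432302 0.4999879471526796 z 0.03294744404344074 [ 89. 116.]
87 30 x 0.48825103763693456 0.5010551893370733 z 0.027356027370490144 [ 89.  110.5]
95 30 x 0.48764068974245633 0.5014146917551053 z 0.02459255839318719 [ 88.  103.5]
103 25 x 0.4881820818716679 0.5011826650098928 z 0.020744953187415427 [91. 99.]
111 16 x 0.48804984588523637 0.5012570659256211 z 0.019058687069100966 [86.5 93. ]
119 9 x 0.48969794475188244 0.502252504976278 z 0.015250141315228172 [78.4 86. ]
```

Wedge and clip rest flat in the pan, and the gripper is clear of both.

```bash
python3 -c "
from h import *
print(order.sign_off())"
```

```text
the job is handed in; nothing more can be done
None
```

The clip is off the rod and sits in the wedge's notch, and both lie flat in the pan, released; the job was handed in at about 17 s, with no verdict shown.

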